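# Drive the brass bush out of the push-out stand

## Task

Take the blue-headed drift from its rest and push it through the bore of the black stand so that the brass bush comes out of the far side and drops into the stand's tray. Then put the blue drift back on the rest in the lane it came from, and leave the slim red-headed drift alone.

Things in the scene. Friction and masses are not known exactly. Their poses are not given: they have to be found in the camera images.
- blue_drift: The tool: level steel rod, 14 mm diameter, 160 g, blue head (22 mm diameter) at the rear. Origin on its axis at the balance point, 38 mm above the table; flat tip 95 mm along +y, head from 57 to 85 mm along -y. Lies in one of two parallel lanes, 90 mm apart, of a fixed rest, in V notches 30 to 42 mm either side of the origin, 46 mm high. Grip between them from above. May roll about y.
- red_drift: The wrong tool, to be left alone: same length, head size, origin and axes as the blue drift, but the rod is only 7 mm thick (it would slip through the bush) and the head is red. Lies in the other lane of the rest, its axis 33 mm above the table. The rest's base plate is 165 x 100 mm, 6 mm thick; its notches are 38 mm wide: a rod set down up to 12 mm to the side slides to the bottom.
- stand: Fixed black stand; origin on the table under mid-bore. Block: x -37 to 37, y -18 to 18 mm, 92 mm high. Level bore along y, 32 mm diameter, axis at x = 0, 64 mm above the table; the drift enters the -y face and moves to +y. Base plate 8 mm thick, from y = -27 mm. Open tray beyond the +y face: inside 100 mm wide, y = 18 to 126 mm, floor at 8 mm, walls to 34 mm.
- bush: Loose brass tube, 29 mm outside diameter, 10 mm hole, 34 mm long, about 120 g; origin at its centre, y is its axis. Starts in the stand's bore, an easy sliding fit, 8 mm of it standing out of the -y face. A few newtons along +y move it; it drops out once its rear end has passed the far face, so the drift's tip must go 10 mm or more beyond that face.
Mind the look-alikes: they are no part of the job. Of the things like the stand, leave any that is orange or purple; of the rest the larger one is meant.

How it is judged:
By the outcome, as a careful person would: the job done as asked, in the order asked, and still so for the second after the job is handed in, with the robot touching nothing.
It also fails if it takes over 48 s, if anything falls off the work surface, if the arm or the gripper's body presses on something with over 40 N, if the wrist force passes 120 N, or if a joint passes its speed limit or range.

## Robot

A 6-joint arm with a two-finger parallel gripper is mounted at the origin on the work surface. World frame = base frame: x ahead of the robot, y to its left, z up, the work surface at z = 0. Lengths are in m, angles in rad, forces in N, time in s.
With the tool pointing down it reaches from about 0.35 to 0.85 m from the base axis. Payload 8.1 kg.
Tool frame: the origin (TCP) lies at the centre of the arm's flange, where the gripper is bolted on; the fingertips stand 186 mm ahead of it and the grasp point (between the pads) lies 167 mm ahead of it; z points along the fingers, y is the line along which they close (so a half turn about z gives the same grasp; the last joint's range is limited). The gripper opens to 93 mm and grips with 3 to 60 N. Pads are 15 mm wide; open, the fingers measure 128 mm over their backs; the gripper's body (75 mm by 188 mm) begins 65 mm behind the grasp point.
Start: joints at [-1.38, 0.13, 1.488, -0, 1.523, -0.085], TCP at [0.163, -0.577, 0.405] pointing down, gripper open.
Joint ranges: [-2.96, 2.96], [-0.89, 2.26], [0.02, 2.5], [-1.34, 4.48], [0, 2.73], [-2.66, 2.66]. Speed limits (rad/s): [2.39, 2.39, 2.79, 3.14, 3.14, 3.14].

## Interface

Orientations are given as a rotation vector (axis times angle).
In Python, from plant import robot gives the robot as it stands.
- The arm moves only by the tool apply_moves, never from a script. Its argument "series" is a list of rows, each a list of 2 entries, a list of its own where there are three numbers: the shift along the tool's x, y, z in mm, then the turn, a rotation vector about the tool's x, y, z in rad. A call has 1 to 12 rows; each row shifts and turns the commanded pose from where the row before left it, along the tool's axes as they then stand; what a row does not reach is not made up. A row lasts 1/12 s, in which the tool goes at most 41.7 mm and 7.16 degrees, less where a joint would pass 70% of its speed; a pose out of reach is approached as far as the arm can. A call is refused whole if a number of a shift passes 41.7 or a number of a turn 0.125, either way. A call with a gripper value outside its range is refused whole. "claw" is the opening, from 0 (shut) to 1 (fully open), set as the call begins (left out, the last holds). The fingers move at their own pace and stop on an object; "newtons" is the grip in N (left out, the last holds). Time passes only in rows, so rows that do not move let the fingers close. It gives the time, the measured TCP pose, the force, the opening and the grip force at its end, in the units of the state.
- robot.read_state(): the state, without advancing time (a new reading comes with each control period).
- robot.read_camera(name): name is "scene" or "side" or "wrist"; returns (picture, depth): 384x512x3 uint8, blue, green, red; 384x512 float32, m along the optical axis (not along the pixel's ray), 0 where there is no reading.
- robot.calibration(name): a dict with "fx", "fy", "cx", "cy" (pixels), "extrinsics" (4x4, takes a point from world to camera coordinates). Camera axes: x right, y down, z forward; pixel columns grow to the right and rows downward; lengths in m; the calibration is good to about 2 mm. The wrist camera is an equidistant fisheye: a pixel r from the principal point sees the ray r / f radians off the axis. A picture is of the moment at which its call begins: read the wrist's pose just before it. calibration takes no time and is no camera call; for the wrist camera it gives the pose at the moment of the call.
- robot.close_job(): hands the job in; it is judged then, once.
The state is a dict: "t": time; "q": joint angles; "dq": joint speeds; "joint_torque": joint torques, N m; "tool_pos": TCP position; "orientation": TCP orientation; "force": force on the tool from outside, world axes, zero at the start; "wrist_torque": the same for the moment, N m; "opening": finger opening in m; "gripper_force": force on a finger pad.
Only numpy, scipy, OpenCV 4.12 (cv2) and the standard library are available. Lean on these libraries where they do the work, as an engineer would, in place of code of your own. Each camera call takes 0.05 s, during which the arm holds its last target. There are 200 camera calls.

## Working session

There is one attempt and no reset: what is moved stays moved. The work goes in short steps, Python scripts to look and compute and a tool call to move; the robot and the scene stay as the last step left them, time stands still between calls to the robot, and variables do not carry over. Pictures are saved under pics/ and viewed, at most 10 in all, crops included, and the job is handed in when it is done.

Besides the shell and the picture viewer there is one more tool, called after "Emit:" by a JSON object that holds its "api" and its "payload". apply_moves: Moves the arm, as the interface text tells. Its arguments: {"type":"object","properties":{"series":{"type":"array"},"claw":{"type":"number"},"newtons":{"type":"number"}},"required":["series"]}

```bash
ls; mkdir -p pics
python3 - <<'E'
from plant import robot
import cv2,numpy as np
for n in("scene","side"):
    p,d=robot.read_camera(n);cv2.imwrite(f"pics/{n}0.png",p);np.save(f"pics/{n}0.npy",d)
    c=robot.calibration(n);print(n,c["fx"],c["cx"],c["cy"]);print(np.round(c["extrinsics"],3))
s=robot.read_state();print(s["t"],s["tool_pos"],s["orientation"],s["opening"])
E
```

```text
pics
scene 387.0613400711477 258.0757488763291 193.42785688284403
[[ 0.838  0.545  0.013 -0.472]
 [ 0.449 -0.677 -0.583 -0.191]
 [-0.309  0.494 -0.813  1.213]
 [ 0.     0.     0.     1.   ]]
side 474.0942571874011 252.17119760327174 191.39539279388293
[[ 0.976 -0.219  0.002 -0.52 ]
 [-0.149 -0.669 -0.728  0.152]
 [ 0.161  0.71  -0.685  1.182]
 [ 0.     0.     0.     1.   ]]
0.1 [ 0.16337421 -0.57711968  0.40379016] [-3.11012752e+00 -4.31570993e-01  1.56905006e-04] 0.09328238615229811
```

View pics/scene0.png

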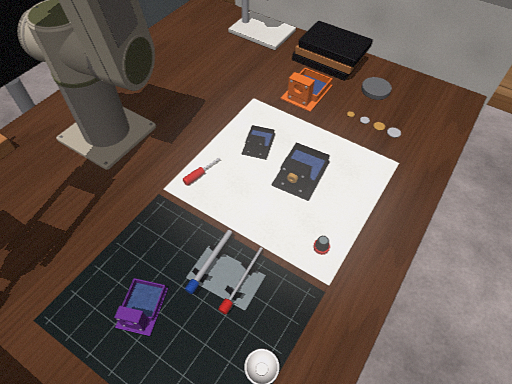

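View pics/side0.png

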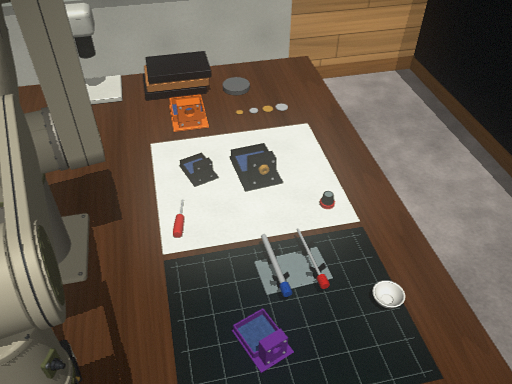

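Both views show the same things. In the scene view the stand-like candidates are the small black one (258,142), the large black one with the brass bush (301,171), an orange one (306,88) and a purple one (140,305). The large black one fits: it is neither orange nor purple, and it is the bigger of the two left. The blue drift has its head at (192,286) and its tip at (229,234). The red drift's head is at (226,306). Next I'll confirm with a crop and measure.

```bash
cat > h.py <<'E'
import cv2,numpy as np
from plant import robot
def cloud(n,d):
    c=robot.calibration(n);v,u=np.mgrid[:384,:512]
    P=np.stack([(u-c["cx"])/c["fx"]*d,(v-c["cy"])/c["fy"]*d,d],-1);E=c["extrinsics"]
    return (P-E[:3,3])@E[:3,:3]
def ray_plane(n,uv,z):
    c=robot.calibration(n);E=c["extrinsics"];R=E[:3,:3]
    o=-R.T@E[:3,3];uv=np.atleast_2d(uv)
    r=np.c_[(uv[:,0]-c["cx"])/c["fx"],(uv[:,1]-c["cy"])/c["fy"],np.ones(len(uv))]@R
    return o+r*((z-o[2])/r[:,2])[:,None]
E
python3 - <<'E'
from h import *
S={"scene":((265,130,335,210),(175,220,270,320)),"side":((220,135,290,200),(245,225,340,305))}
tiles=[]
for n in S:
    p=cv2.imread(f"pics/{n}0.png");d=np.load(f"pics/{n}0.npy");W=cloud(n,d)
    for i,(a,b,c,e) in enumerate(S[n]):
        tiles.append(cv2.resize(p[b:e,a:c],(400,300),interpolation=cv2.INTER_CUBIC))
    a,b,c,e=S[n][0]; m=np.zeros(d.shape,bool);m[b:e,a:c]=1
    k=m&(abs(W[...,2]-.092)<.006);Q=W[k]
    print(n,"stand top",k.sum(),np.median(Q[:,2]),cv2.minAreaRect((Q[:,:2]*1000).astype(np.float32)))
    hsv=cv2.cvtColor(p,cv2.COLOR_BGR2HSV).astype(int)
    br=m&(hsv[...,0]>10)&(hsv[...,0]<30)&(hsv[...,1]>90)&(hsv[...,2]>60)
    print(" brass",br.sum(),W[br].mean(0).round(4), np.argwhere(br).mean(0))
    a,b,c,e=S[n][1]; m=np.zeros(d.shape,bool);m[b:e,a:c]=1
    for nm,h0,h1 in(("blue",100,125),("red",-1,8)):
        k=m&(hsv[...,0]>h0)&(hsv[...,0]<h1)&(hsv[...,1]>140)&(hsv[...,2]>60)
        print(" ",nm,k.sum(),W[k].mean(0).round(4),W[k].max(0).round(4),np.argwhere(k).mean(0).round(1))
    k=m&(W[...,2]>.032)&(W[...,2]<.06)
    cv2.imwrite(f"pics/mask_{n}.png",k.astype(np.uint8)*255)
    nl,lab,st,ce=cv2.connectedComponentsWithStats(k.astype(np.uint8))
    for j in range(1,nl):
        if st[j,4]>60:
            Q=W[lab==j];print("  comp",st[j],Q[:,2].max().round(4),np.round(cv2.minAreaRect((Q[:,:2]*1000).astype(np.float32)),1) if 0 else cv2.minAreaRect((Q[:,:2]*1000).astype(np.float32)))
cv2.imwrite("pics/crop1.png",np.vstack([np.hstack(tiles[:2]),np.hstack(tiles[2:])]))
E
```

```text
scene stand top 346 0.0920135282472843 ((591.335205078125, 139.2020721435547), (75.14130401611328, 40.20211410522461), 5.9120635986328125)
 brass 73 [0.5934 0.1291 0.0657] [175.32876712 293.78082192]
  blue 129 [ 0.5525 -0.2618  0.0432] [ 0.5636 -0.2415  0.0516] [286.  191.4]
  red 133 [ 0.6429 -0.2575  0.0438] [ 0.8558 -0.2342  0.8804] [305.9 224.9]
  comp [185 230  48  64 590] 0.0516 ((546.3165893554688, -184.42135620117188), (40.22705078125, 180.64346313476562), 3.9284842014312744)
  comp [219 247  44  67 456] 0.0475 ((636.5221557617188, -178.35287475585938), (38.890350341796875, 180.5466766357422), 4.011404991149902)
side stand top 283 0.09261592135746273 ((589.5873413085938, 138.92617797851562), (75.54335021972656, 46.37507247924805), 8.37265396118164)
 brass 84 [0.5904 0.1148 0.068 ] [168.91666667 263.54761905]
  blue 129 [ 0.5465 -0.2714  0.0522] [ 0.5593 -0.2503  0.9217] [289.  285.5]
  red 130 [ 0.6375 -0.2605  0.0397] [ 0.6503 -0.2271  0.0491] [281.  322.7]
  comp [297 228  33  60 403] 0.0491 ((634.2244262695312, -182.08010864257812), (39.86137771606445, 181.9390411376953), 4.427135467529297)
  comp [261 234  32  63 552] 0.0543 ((544.7008666992188, -187.52029418945312), (39.860530853271484, 183.12123107910156), 4.0786356925964355)
```

View pics/crop1.png

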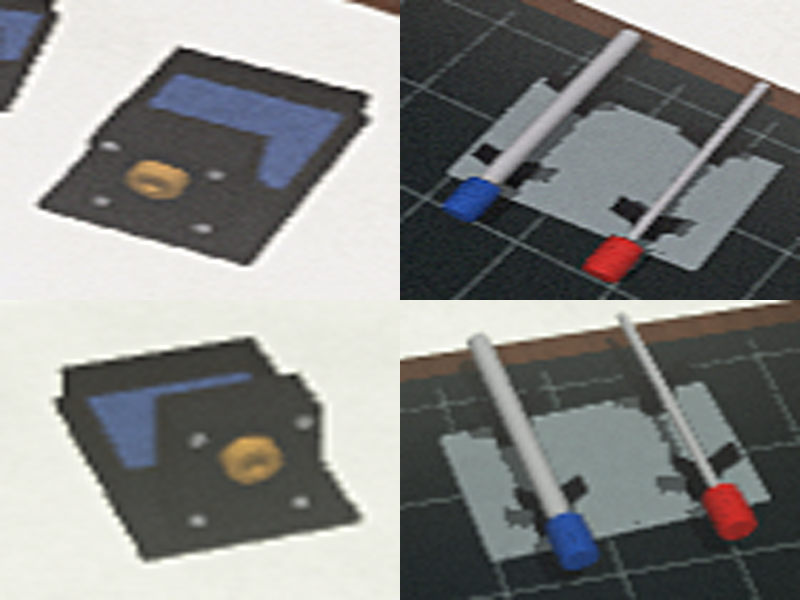

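The crop confirms both choices: the large black stand with the brass bush standing out of its near face, and the thick rod with the blue head in the left lane. Now I'll measure more precisely.

Run:
```python
from h import *
S={"scene":((265,130,335,210),(185,230,234,295)),"side":((220,135,290,200),(261,234,294,298))}
for n in S:
    p=cv2.imread(f"pics/{n}0.png");d=np.load(f"pics/{n}0.npy");W=cloud(n,d)
    hsv=cv2.cvtColor(p,cv2.COLOR_BGR2HSV).astype(int)
    a,b,c,e=S[n][0];m=np.zeros(d.shape,bool);m[b:e,a:c]=1
    # front face of block: in stand frame guess (yaw 6.5deg, centre .5905,.139)
    for yaw in(np.radians(6.5),):
        D=W[...,:2]-[.5905,.139];ex=np.array([np.cos(yaw),np.sin(yaw)]);ey=np.array([-ex[1],ex[0]])
        X=D@ex;Y=D@ey
    k=m&(abs(X)<.032)&(abs(Y+.018)<.012)&(W[...,2]>.016)&(W[...,2]<.084)&(hsv[...,2]<80)&(np.hypot(X,W[...,2]-.064)>.02)
    Q=W[k]
    for _ in range(3):
        c0=Q.mean(0);nv=np.linalg.svd(Q-c0)[2][2];nv*=np.sign(nv[1]);r=(Q-c0)@nv;Q=Q[abs(r)<2.5*r.std()]
    print(n,"front plane",len(Q),c0.round(4),nv.round(3),"yaw deg",np.degrees(np.arctan2(-nv[0],nv[1])).round(2),r.std().round(4))
    # local X range of block at mid heights
    k2=m&(W[...,2]>.05)&(W[...,2]<.1)&(abs(Y)<.03)
    print("  X range",np.percentile(X[k2],[1,50,99]).round(4))
    br=m&(hsv[...,0]>10)&(hsv[...,0]<30)&(hsv[...,1]>90)&(hsv[...,2]>60)
    g=np.argwhere(br).mean(0)[::-1]
    print("  brass ray z=.066",ray_plane(n,g,.066).round(4))
    a,b,c,e=S[n][1];m=np.zeros(d.shape,bool);m[b:e,a:c]=1
    bl=m&(hsv[...,0]>100)&(hsv[...,0]<125)&(hsv[...,1]>140)&(hsv[...,2]>60)
    rod=m&(W[...,2]>.034)&(W[...,2]<.06)&(hsv[...,1]<60)&(hsv[...,2]>115)
    pts=np.argwhere(rod)[:,::-1].astype(np.float32)
    vx,vy,x0,y0=cv2.fitLine(pts,cv2.DIST_HUBER,0,.01,.01).ravel()
    t=(pts-[x0,y0])@[vx,vy]
    lo,hi=t.min(),t.max()
    if vy>0: vx,vy,lo,hi=-vx,-vy,-hi,-lo
    A=ray_plane(n,[[x0+vx*lo,y0+vy*lo],[x0+vx*hi,y0+vy*hi]],.038)
    u=A[1]-A[0];L=np.linalg.norm(u);u/=L
    hc=ray_plane(n,np.argwhere(bl).mean(0)[::-1],.038)[0]
    print("  rod",len(pts),A.round(4).tolist(),"L",L.round(4),"yaw",np.degrees(np.arctan2(-u[0],u[1])).round(2),"head",hc.round(4),"origin(tip)",(A[1]-.095*u).round(4),"origin(head)",(hc+.071*u).round(4))
```

```text
scene front plane 184 [0.5944 0.1228 0.0446] [-0.101  0.995  0.006] yaw deg 5.82 0.0011
  X range [-0.0353  0.0038  0.0384]
  brass ray z=.066 [[0.5935 0.1274 0.066 ]]
  rod 298 [[0.5491, -0.2441, 0.038], [0.539, -0.0921, 0.038]] L 0.1523 yaw 3.83 head [ 0.5506 -0.2605  0.038 ] origin(tip) [ 0.5453 -0.1869  0.038 ] origin(head) [ 0.5459 -0.1897  0.038 ]
side front plane 243 [0.5926 0.1201 0.0449] [-0.091  0.996 -0.013] yaw deg 5.22 0.0019
  X range [-0.0385 -0.0044  0.0351]
  brass ray z=.066 [[0.591  0.1172 0.066 ]]
  rod 280 [[0.5504, -0.2533, 0.038], [0.5383, -0.0911, 0.038]] L 0.1626 yaw 4.28 head [ 0.5499 -0.2619  0.038 ] origin(tip) [ 0.5454 -0.1859  0.038 ] origin(head) [ 0.5446 -0.1911  0.038 ]
```

Emit:
{"api": "apply_moves", "payload": {"series": [[[0, 0, 0], [0, 0, -0.1138]], [[0, 0, 0], [0, 0, -0.1138]], [[0, 0, 0], [0, 0, -0.1138]], [[0, 0, 0], [0, 0, -0.1138]], [[0, 0, 0], [0, 0, -0.1138]], [[0, 0, 0], [0, 0, -0.1138]], [[0, 0, 0], [0, 0, -0.1138]], [[0, 0, 0], [0, 0, -0.1138]], [[0, 0, 0], [0, 0, -0.1138]], [[0, 0, 0], [0, 0, -0.1138]], [[0, 0, 0], [0, 0, -0.1138]], [[0, 0, 0], [0, 0, -0.1138]]], "claw": 1, "newtons": 40}}

```text
t: 1.1
tool_pos: [0.1634, -0.5772, 0.4041]
orientation: [-2.135, -2.304, -0.001]
force: [0.1, -0.9, -0.3]
opening: 0.0924
gripper_force: 0.0
```

Emit:
{"api": "apply_moves", "payload": {"series": [[[30, 34, 0], [0, 0, 0]], [[22.5, 25.5, 0], [0, 0, 0]], [[22.5, 25.5, 0], [0, 0, 0]], [[22.5, 25.5, 0], [0, 0, 0]], [[22.5, 25.5, 0], [0, 0, 0]], [[22.5, 25.5, 0], [0, 0, 0]], [[22.5, 25.5, 0], [0, 0, 0]], [[22.5, 25.5, 0], [0, 0, 0]], [[22.5, 25.5, 0], [0, 0, 0]], [[22.5, 25.5, 0], [0, 0, 0]], [[22.5, 25.5, 0], [0, 0, 0]], [[22.5, 25.5, 0], [0, 0, 0]]]}}

```text
t: 2.1
tool_pos: [0.4558, -0.2794, 0.4044]
orientation: [-2.141, -2.298, 0.0]
force: [-0.4, -0.2, -0.1]
opening: 0.0929
gripper_force: 0.0
```

Emit:
{"api": "apply_moves", "payload": {"series": [[[22.5, 25.5, 0], [0, 0, 0]], [[22.5, 25.5, 0], [0, 0, 0]], [[22.5, 25.5, 0], [0, 0, 0]], [[0, 0, 20], [0, 0, 0]], [[0, 0, 20], [0, 0, 0]], [[0, 0, 20], [0, 0, 0]], [[0, 0, 20], [0, 0, 0]], [[0, 0, 20], [0, 0, 0]], [[0, 0, 0], [0, 0, 0]], [[0, 0, 0], [0, 0, 0]]]}}

```text
t: 2.93
tool_pos: [0.5259, -0.2079, 0.3033]
orientation: [-2.139, -2.296, 0.002]
force: [0.9, -0.2, -0.1]
opening: 0.0932
gripper_force: 0.0
```

```bash
cat >> h.py <<'E'
from scipy.spatial.transform import Rotation as Ro
def delta(x,y,z,yaw):  # yaw deg of drift: tool y along (cos,sin), tool z down
    s=robot.read_state();R=Ro.from_rotvec(s["orientation"]);a=np.radians(yaw)
    T=np.array([[-np.sin(a),np.cos(a),0],[np.cos(a),np.sin(a),0],[0,0,-1]]).T
    sh=T.T@(np.array([x,y,z])-s["tool_pos"])*1000
    print("t",round(s["t"],2),"pos",s["tool_pos"].round(4),"shift(in final axes) mm",sh.round(1),"turn",(R.inv()*Ro.from_matrix(T)).as_rotvec().round(4),"F",s["force"].round(1),"open",round(s["opening"],4),"grip",round(s["gripper_force"],1))
E
python3 - <<'E'
from h import *
delta(.5455,-.1875,.205,4.05)
c=robot.calibration("wrist");p,d=robot.read_camera("wrist");cv2.imwrite("pics/w1.png",p)
print(c)
E
```

```text
t 2.93 pos [ 0.5259 -0.2079  0.3033] shift(in final axes) mm [19.  21.  98.3] turn [-0.0032 -0.0019 -0.    ] F [ 0.9 -0.2 -0.1] open 0.0932 grip 0.0
{'fx': 297.3186396354542, 'fy': 297.3186396354542, 'cx': 256.39497094129854, 'cy': 186.90176850985367, 'extrinsics': array([[ 0.99734918,  0.07269716, -0.00312141, -0.50771369],
       [ 0.07055469, -0.95568397,  0.28581496, -0.23987581],
       [ 0.01779485, -0.28527754, -0.95827974,  0.22596455],
       [ 0.        ,  0.        ,  0.        ,  1.        ]])}
```

View pics/w1.png

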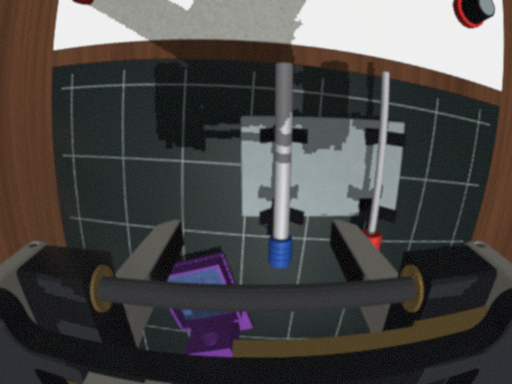

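The wrist view shows the blue rod with its tip at about (285,65) and its head's rear end at about (280,267). The red rod's tip is at (385,73). I'll cross-check the blue rod's origin from these pixels.

```bash
cat >> h.py <<'E'
def wray(uv,z,c):
    E=c["extrinsics"];R=E[:3,:3];o=-R.T@E[:3,3];v=(np.array(uv,float)-[c["cx"],c["cy"]])/c["fx"];r=np.hypot(*v)
    q=np.r_[v/r*np.sin(r),np.cos(r)]@R;return o+q*(z-o[2])/q[2]
E
python3 - <<'E'
from h import *
c=robot.calibration("wrist")
A=wray((285,65),.038,c);B=wray((281,237),.045,c);H=wray((280,267),.038,c);u=(A-B)[:2];u/=np.hypot(*u)
print(A,B,H,np.degrees(np.arctan2(-u[0],u[1])),A[:2]-.095*u,B[:2]+.057*u,H[:2]+.085*u)
E
```

```text
[ 0.54092701 -0.0968806   0.038     ] [ 0.55051806 -0.24534548  0.045     ] [ 0.55397038 -0.28152994  0.038     ] 3.6962568327312164 [ 0.54705138 -0.19168299] [ 0.54684344 -0.18846405] [ 0.54849068 -0.19670676]
```

Emit:
{"api": "apply_moves", "payload": {"series": [[[17, 21.4, 0], [-0.003, -0.002, 0]], [[0, 0, 14], [0, 0, 0]], [[0, 0, 14], [0, 0, 0]], [[0, 0, 14], [0, 0, 0]], [[0, 0, 14], [0, 0, 0]], [[0, 0, 14], [0, 0, 0]], [[0, 0, 14], [0, 0, 0]], [[0, 0, 14], [0, 0, 0]], [[0, 0, 0], [0, 0, 0]], [[0, 0, 0], [0, 0, 0]]]}}

```text
t: 3.82
tool_pos: [0.5473, -0.1901, 0.2077]
orientation: [2.139, 2.295, 0.002]
force: [-0.4, -0.2, 0.9]
opening: 0.0932
gripper_force: 0.0
```

Emit:
{"api": "apply_moves", "payload": {"series": [[[0, 0, 0], [0, 0, 0]], [[0, 0, 0], [0, 0, 0]], [[0, 0, 0], [0, 0, 0]], [[0, 0, 0], [0, 0, 0]], [[0, 0, 0], [0, 0, 0]], [[0, 0, 0], [0, 0, 0]], [[0, 0, 0], [0, 0, 0]], [[0, 0, 0], [0, 0, 0]], [[0, 0, 0], [0, 0, 0]], [[0, 0, 0], [0, 0, 0]], [[0, 0, 0], [0, 0, 0]], [[0, 0, 0], [0, 0, 0]]], "claw": 0, "newtons": 40}}

```text
t: 4.82
tool_pos: [0.547, -0.1899, 0.2067]
orientation: [2.139, 2.296, 0.001]
force: [0.1, 0.7, 0.2]
opening: 0.0177
gripper_force: 0.0
```

Emit:
{"api": "apply_moves", "payload": {"series": [[[0, 0, 0], [0, 0, 0]], [[0, 0, 0], [0, 0, 0]], [[0, 0, 0], [0, 0, 0]], [[0, 0, 0], [0, 0, 0]]]}}

```text
t: 5.15
tool_pos: [0.5461, -0.19, 0.2065]
orientation: [2.141, 2.298, -0.002]
force: [-7.3, 0.0, 5.3]
opening: 0.0129
gripper_force: 40.0
```

Emit:
{"api": "apply_moves", "payload": {"series": [[[0, 0, -10], [0, 0, 0]], [[0, 0, -14], [0, 0, 0]], [[0, 0, -14], [0, 0, 0]], [[0, 0, -14], [0, 0, 0]], [[0, 0, -14], [0, 0, 0]], [[0, 0, -10], [0, 0, 0]], [[0, 0, 0], [0, 0, 0]], [[0, 0, 0], [0, 0, 0]]]}}

```text
t: 5.82
tool_pos: [0.547, -0.1899, 0.2834]
orientation: [2.138, 2.295, 0.002]
force: [-0.6, -1.0, -1.8]
opening: 0.0132
gripper_force: 40.0
```

Run:
```python
from h import *
a=np.radians(5.5);e=np.array([-np.sin(a),np.cos(a)]);o=np.array([.5905,.139])
for y in(-.151,-.06):
    q=o+y*e;print(q.round(4));delta(*q,.2327,5.5)
p,d=robot.read_camera("scene");q,_=robot.read_camera("side")
cv2.imwrite("pics/lift.png",np.hstack([cv2.resize(p[150:310,170:340],(400,376)),cv2.resize(q[150:310,200:370],(400,376))]))
```

```text
[ 0.605  -0.0113]
t 5.82 pos [ 0.547  -0.1899  0.2834] shift(in final axes) mm [172.2  74.8  50.7] turn [ 0.0044  0.0028 -0.0254] F [-0.6 -1.  -1.8] open 0.0132 grip 40.0
[0.5963 0.0793]
t 5.82 pos [ 0.547  -0.1899  0.2834] shift(in final axes) mm [263.2  74.8  50.7] turn [ 0.0044  0.0028 -0.0254] F [-0.6 -1.  -1.8] open 0.0132 grip 40.0
```

View pics/lift.png

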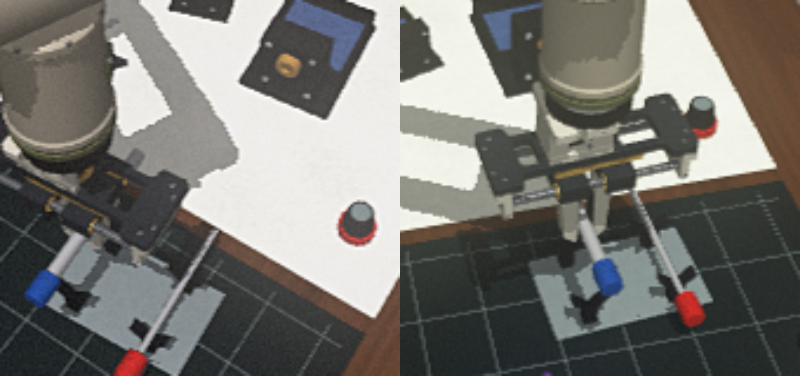

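The blue drift is lifted level, with its head at (42,288) in the left half. The red drift is undisturbed in its lane.

Emit:
{"api": "apply_moves", "payload": {"series": [[[14.3, 6.2, 0], [0.004, 0.003, -0.0254]], [[14.3, 6.2, 0], [0, 0, 0]], [[14.3, 6.2, 0], [0, 0, 0]], [[14.3, 6.2, 0], [0, 0, 0]], [[14.3, 6.2, 0], [0, 0, 0]], [[14.3, 6.2, 0], [0, 0, 0]], [[14.3, 6.2, 0], [0, 0, 0]], [[14.3, 6.2, 0], [0, 0, 0]], [[14.3, 6.2, 0], [0, 0, 0]], [[14.3, 6.2, 0], [0, 0, 0]], [[14.3, 6.2, 0], [0, 0, 0]], [[14.3, 6.2, 0], [0, 0, 0]]]}}

```text
t: 6.92
tool_pos: [0.6044, -0.0112, 0.2812]
orientation: [-2.11, -2.323, 0.002]
force: [-0.2, -0.7, -1.6]
opening: 0.0129
gripper_force: 40.0
```

Emit:
{"api": "apply_moves", "payload": {"series": [[[0, 0, 13], [0, 0, 0]], [[0, 0, 13], [0, 0, 0]], [[0, 0, 13], [0, 0, 0]], [[0, 0, 11], [0, 0, 0]], [[0, 0, 0], [0, 0, 0]], [[0, 0, 0], [0, 0, 0]], [[0, 0, 0], [0, 0, 0]]]}}

```text
t: 7.5
tool_pos: [0.6047, -0.0125, 0.2329]
orientation: [-2.112, -2.324, 0.0]
force: [-0.6, -0.1, -1.2]
opening: 0.0128
gripper_force: 40.0
```

Run:
```python
from h import *
a=np.radians(5.5);e=np.array([-np.sin(a),np.cos(a)]);q=np.array([.5905,.139])-.151*e
delta(*q,.2327,5.5)
c=robot.calibration("wrist");print({k:(v.tolist() if hasattr(v,'tolist') else v) for k,v in c.items()})
w,_=robot.read_camera("wrist");p,d=robot.read_camera("scene");q,_=robot.read_camera("side")
np.save("pics/w2.npy",w)
cv2.imwrite("pics/pre.png",np.vstack([np.hstack([cv2.resize(p[130:250,230:390],(400,300)),cv2.resize(q[120:240,200:360],(400,300))]),cv2.resize(w[0:195],(800,300))[:, :]]))
```

```text
t 7.5 pos [ 0.6047 -0.0125  0.2329] shift(in final axes) mm [1.1 0.4 0.2] turn [-0.0011 -0.001  -0.0007] F [-0.6 -0.1 -1.2] open 0.0128 grip 40.0
{'fx': 297.3186396354542, 'fy': 297.3186396354542, 'cx': 256.39497094129854, 'cy': 186.90176850985367, 'extrinsics': [[0.9952561422114702, 0.09728370006907322, -0.0010455100264666263, -0.59966887762587], [0.09349782583012436, -0.9534436482396429, 0.2867112941558506, -0.05255417420502944], [0.026895500653168095, -0.2854489294643677, -0.9580164616081838, 0.20722118352254282], [0.0, 0.0, 0.0, 1.0]]}
```

View pics/pre.png

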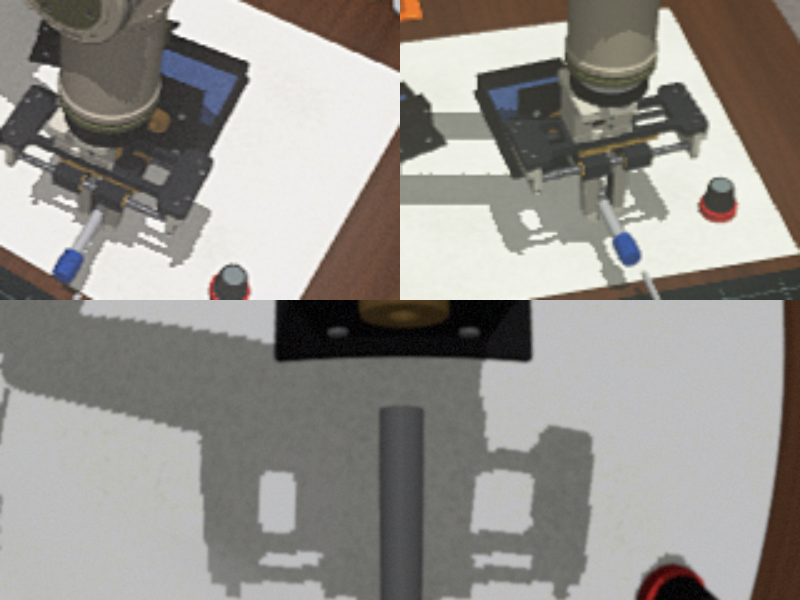

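The wrist view shows the rod tip at about (257,70) and the bush at (258.6,5). They line up to about 1 mm, and the base-plate edge is square to the rod, so I'll push.

Emit:
{"api": "apply_moves", "payload": {"series": [[[8, 0.3, 0], [0, 0, 0]], [[8, 0.3, 0], [0, 0, 0]], [[8, 0.2, 0], [0, 0, 0]], [[6, 0, 0], [0, 0, 0]], [[5, 0, 0], [0, 0, 0]], [[5, 0, 0], [0, 0, 0]], [[5, 0, 0], [0, 0, 0]], [[0, 0, 0], [0, 0, 0]]]}}

```text
t: 8.32
tool_pos: [0.601, 0.034, 0.2328]
orientation: [-2.11, -2.325, -0.0]
force: [0.0, 0.4, -2.0]
opening: 0.0129
gripper_force: 40.0
```

Emit:
{"api": "apply_moves", "payload": {"series": [[[5, 0, 0], [0, 0, 0]], [[5, 0, 0], [0, 0, 0]], [[5, 0, 0], [0, 0, 0]], [[5, 0, 0], [0, 0, 0]], [[5, 0, 0], [0, 0, 0]], [[0, 0, 0], [0, 0, 0]]]}}

```text
t: 8.82
tool_pos: [0.5986, 0.0589, 0.2328]
orientation: [-2.11, -2.325, -0.0]
force: [-0.5, 0.8, -1.4]
opening: 0.0128
gripper_force: 40.0
```

Emit:
{"api": "apply_moves", "payload": {"series": [[[4, 0, 0], [0, 0, 0]], [[4, 0, 0], [0, 0, 0]], [[4, 0, 0], [0, 0, 0]], [[4, 0, 0], [0, 0, 0]], [[4, 0, 0], [0, 0, 0]], [[0, 0, 0], [0, 0, 0]], [[0, 0, 0], [0, 0, 0]], [[0, 0, 0], [0, 0, 0]]]}}

```text
t: 9.48
tool_pos: [0.5968, 0.0777, 0.2329]
orientation: [-2.111, -2.325, 0.0]
force: [-0.1, 0.1, -2.0]
opening: 0.0127
gripper_force: 40.0
```

Run:
```python
from h import *
a=np.radians(5.5);e=np.array([-np.sin(a),np.cos(a)]);q=np.array([.5905,.139])-.06*e
delta(*q,.2327,5.5)
w,_=robot.read_camera("wrist");p,d=robot.read_camera("scene");q,_=robot.read_camera("side")
cv2.imwrite("pics/push.png",np.vstack([np.hstack([cv2.resize(p[110:230,230:390],(400,300)),cv2.resize(q[100:220,180:340],(400,300))]),cv2.resize(w[0:195],(800,300))]))
```

```text
t 9.48 pos [0.5968 0.0777 0.2329] shift(in final axes) mm [ 1.6 -0.4  0.2] turn [-0.001  -0.0009  0.0001] F [-0.1  0.1 -2. ] open 0.0127 grip 40.0
```

View pics/push.png

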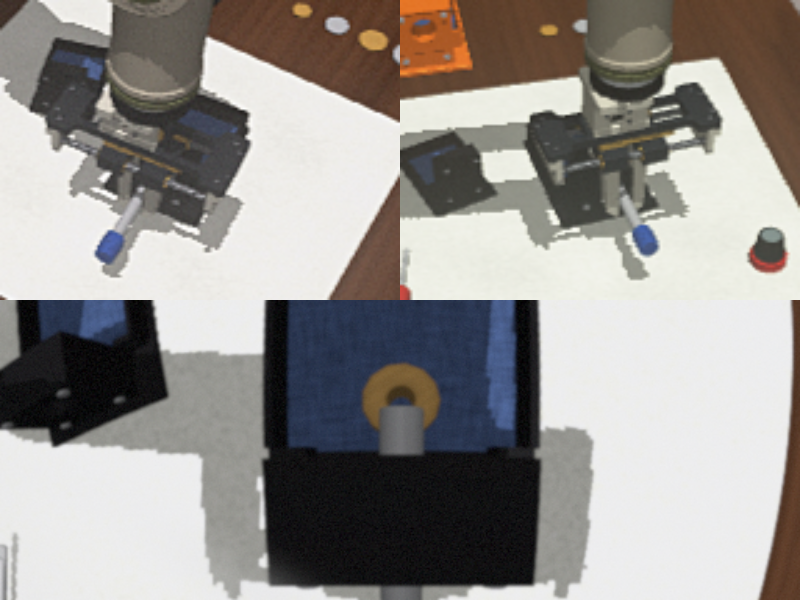

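The wrist view shows the tip through the far face at (256,70) and the bush ring at (257,64), out of the bore and in the tray. I'll withdraw straight back.

Emit:
{"api": "apply_moves", "payload": {"series": [[[-5, 0, 0], [0, 0, 0]], [[-8, 0, 0], [0, 0, 0]], [[-11, 0, 0], [0, 0, 0]], [[-11, 0, 0], [0, 0, 0]], [[-11, 0, 0], [0, 0, 0]], [[-11, 0, 0], [0, 0, 0]], [[-11, 0, 0], [0, 0, 0]], [[-11, 0, 0], [0, 0, 0]], [[-11, 0, 0], [0, 0, 0]], [[-5, 0, 0], [0, 0, 0]], [[0, 0, 0], [0, 0, 0]], [[0, 0, 0], [0, 0, 0]]]}}

```text
t: 10.63
tool_pos: [0.606, -0.0171, 0.2328]
orientation: [-2.112, -2.323, -0.0]
force: [-0.6, 1.0, -0.5]
opening: 0.0123
gripper_force: 40.0
```

Emit:
{"api": "apply_moves", "payload": {"series": [[[0, 0, -10], [0, 0, 0]], [[0, 0, -14], [0, 0, 0]], [[0, 0, -14], [0, 0, 0]], [[0, 0, -12], [0, 0, 0]], [[0, 0, 0], [0, 0, 0]], [[0, 0, 0], [0, 0, 0]]]}}

```text
t: 11.13
tool_pos: [0.6067, -0.0167, 0.285]
orientation: [2.111, 2.325, 0.003]
force: [0.8, -0.3, -1.6]
opening: 0.0129
gripper_force: 40.0
```

Run:
```python
from h import *
delta(.5465,-.1899,.2834,4.05)
w,_=robot.read_camera("wrist");p,d=robot.read_camera("scene");q,_=robot.read_camera("side")
cv2.imwrite("pics/out.png",np.vstack([np.hstack([cv2.resize(p[110:230,230:390],(400,300)),cv2.resize(q[100:220,180:340],(400,300))]),cv2.resize(w[0:195],(800,300))]))
```

```text
t 11.13 pos [ 0.6067 -0.0167  0.285 ] shift(in final axes) mm [-168.5  -72.3    1.6] turn [ 0.0027 -0.0003  0.0257] F [ 0.8 -0.3 -1.6] open 0.0129 grip 40.0
```

View pics/out.png

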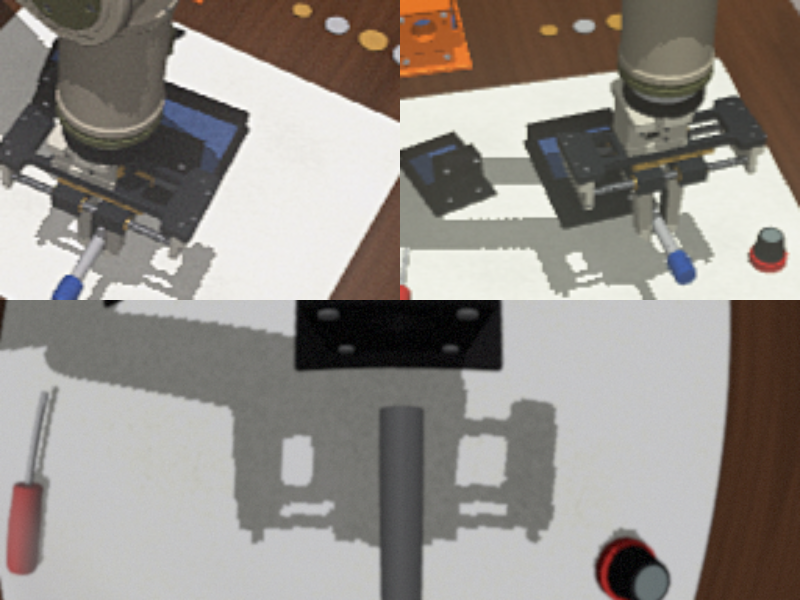

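The rod is out of the bore and clear of the stand, and the bush is no longer at the -y face. The gripper hides the tray, so I'll check that from overhead later. Back to the lane.

Emit:
{"api": "apply_moves", "payload": {"series": [[[0, 0, 0], [0.003, 0, 0.0257]], [[-15.3, -6.6, 0], [0, 0, 0]], [[-15.3, -6.6, 0], [0, 0, 0]], [[-15.3, -6.6, 0], [0, 0, 0]], [[-15.3, -6.6, 0], [0, 0, 0]], [[-15.3, -6.6, 0], [0, 0, 0]], [[-15.3, -6.6, 0], [0, 0, 0]], [[-15.3, -6.6, 0], [0, 0, 0]], [[-15.3, -6.6, 0], [0, 0, 0]], [[-15.3, -6.6, 0], [0, 0, 0]], [[-15.3, -6.6, 0], [0, 0, 0]], [[-15.5, -6.3, 0], [0, 0, 0]]]}}

```text
t: 12.28
tool_pos: [0.5449, -0.1906, 0.2817]
orientation: [-2.138, -2.294, 0.005]
force: [1.3, 0.5, -0.7]
opening: 0.013
gripper_force: 40.0
```

Emit:
{"api": "apply_moves", "payload": {"series": [[[0, 0, 10], [0, 0, 0]], [[0, 0, 14], [0, 0, 0]], [[0, 0, 14], [0, 0, 0]], [[0, 0, 10], [0, 0, 0]], [[0, 0, 0], [0, 0, 0]], [[0, 0, 0], [0, 0, 0]], [[0, 0, 0], [0, 0, 0]]]}}

```text
t: 12.87
tool_pos: [0.5458, -0.1898, 0.2353]
orientation: [-2.139, -2.296, 0.003]
force: [-0.6, -0.0, -1.1]
opening: 0.0129
gripper_force: 40.0
```

Run:
```python
from h import *
delta(.5465,-.1899,.2065,4.05)
```

```text
t 12.87 pos [ 0.5458 -0.1898  0.2353] shift(in final axes) mm [-0.2  0.7 28.8] turn [-0.0038 -0.0008  0.    ] F [-0.6 -0.  -1.1] open 0.0129 grip 40.0
```

Emit:
{"api": "apply_moves", "payload": {"series": [[[0, 0.7, 7], [-0.003, -0.001, 0]], [[0, 0, 7], [0, 0, 0]], [[0, 0, 6], [0, 0, 0]], [[0, 0, 4], [0, 0, 0]], [[0, 0, 3], [0, 0, 0]], [[0, 0, 1], [0, 0, 0]], [[0, 0, 0], [0, 0, 0]], [[0, 0, 0], [0, 0, 0]]]}}

```text
t: 13.53
tool_pos: [0.5462, -0.19, 0.207]
orientation: [-2.142, -2.298, 0.001]
force: [-0.1, -0.9, -2.6]
opening: 0.0131
gripper_force: 40.0
```

Emit:
{"api": "apply_moves", "payload": {"series": [[[0, 0, 0], [0, 0, 0]], [[0, 0, 0], [0, 0, 0]], [[0, 0, 0], [0, 0, 0]], [[0, 0, 0], [0, 0, 0]], [[0, 0, 0], [0, 0, 0]], [[0, 0, 0], [0, 0, 0]], [[0, 0, 0], [0, 0, 0]], [[0, 0, 0], [0, 0, 0]], [[0, 0, 0], [0, 0, 0]], [[0, 0, 0], [0, 0, 0]], [[0, 0, 0], [0, 0, 0]], [[0, 0, 0], [0, 0, 0]]], "claw": 1}}

```text
t: 14.53
tool_pos: [0.5462, -0.19, 0.2069]
orientation: [-2.142, -2.298, 0.001]
force: [0.1, 0.2, -0.4]
opening: 0.0883
gripper_force: 0.0
```

Emit:
{"api": "apply_moves", "payload": {"series": [[[0, 0, -8], [0, 0, 0]], [[0, 0, -14], [0, 0, 0]], [[0, 0, -20], [0, 0, 0]], [[0, 0, -25], [0, 0, 0]], [[0, 0, -25], [0, 0, 0]], [[0, 0, -25], [0, 0, 0]], [[0, -25, -25], [0, 0, 0]], [[0, -35, 0], [0, 0, 0]], [[0, -35, 0], [0, 0, 0]], [[0, -35, 0], [0, 0, 0]], [[0, 0, 0], [0, 0, 0]], [[0, 0, 0], [0, 0, 0]]]}}

```text
t: 15.53
tool_pos: [0.4153, -0.1991, 0.3497]
orientation: [2.144, 2.296, -0.001]
force: [0.4, -0.6, -0.4]
opening: 0.0932
gripper_force: 0.0
```

Run:
```python
from h import *
delta(.5465,-.1899,.2065,4.05)
p,d=robot.read_camera("scene");q,_=robot.read_camera("side");np.save("pics/endd.npy",d)
f=lambda i,b:cv2.resize(i[b[1]:b[3],b[0]:b[2]],(400,300),interpolation=cv2.INTER_CUBIC)
cv2.imwrite("pics/end.png",np.vstack([np.hstack([f(p,(255,130,345,210)),f(p,(170,220,280,320))]),np.hstack([f(q,(215,130,305,200)),f(q,(245,225,340,305))])]))
```

```text
t 15.53 pos [ 0.4153 -0.1991  0.3497] shift(in final axes) mm [-1.000e-01  1.315e+02  1.432e+02] turn [-0.0001  0.0007 -0.002 ] F [ 0.4 -0.6 -0.4] open 0.0932 grip 0.0
```

View pics/end.png

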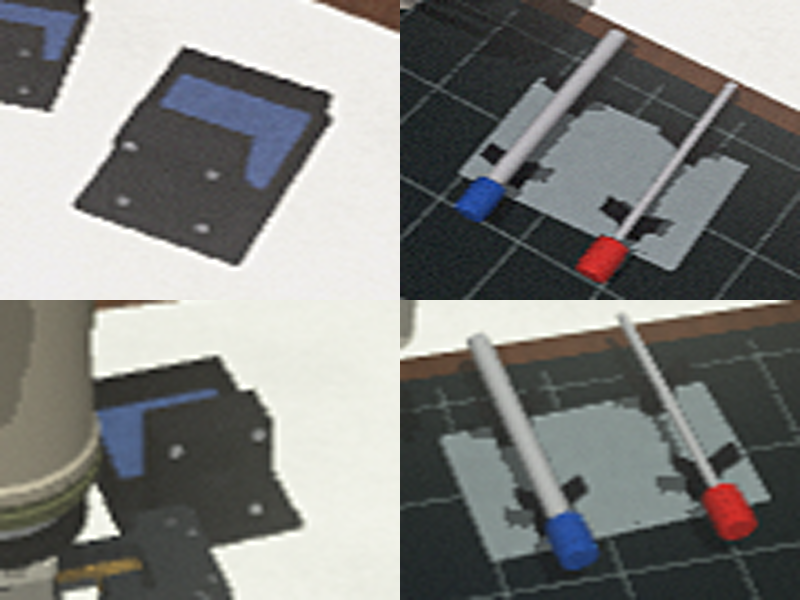

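The blue drift is back in its lane with its head at (480,198), and the red one is unmoved. Neither view can see the tray floor behind the block, so I'll look for the bush with the wrist camera.

Emit:
{"api": "apply_moves", "payload": {"series": [[[20, 12, -5], [0, 0, 0]], [[25, 12, -5], [0, 0, 0]], [[28, 12, -5], [0, 0, 0]], [[28, 12, -5], [0, 0, 0]], [[28, 12, -5], [0, 0, 0]], [[28, 12, -5], [0, 0, 0]], [[28, 12, -5], [0, 0, 0]], [[28, 12, -5], [0, 0, 0]], [[28, 12, -5], [0, 0, 0]], [[20, 12, -5], [0, 0, 0]], [[0, 0, 0], [0, 0, 0]], [[0, 0, 0], [0, 0, 0]]]}}

```text
t: 16.63
tool_pos: [0.5192, 0.0713, 0.3992]
orientation: [-2.138, -2.301, 0.001]
force: [0.2, 0.1, -0.2]
opening: 0.0931
gripper_force: 0.0
```

Run:
```python
from h import *
c=robot.calibration("wrist");w,_=robot.read_camera("wrist");cv2.imwrite("pics/w_end.png",w)
hsv=cv2.cvtColor(w,cv2.COLOR_BGR2HSV).astype(int)
k=((hsv[...,0]>10)&(hsv[...,0]<30)&(hsv[...,1]>90)&(hsv[...,2]>60)).astype(np.uint8)
n,l,s,ce=cv2.connectedComponentsWithStats(k)
a=np.radians(5.5);E=np.array([[np.cos(a),np.sin(a)],[-np.sin(a),np.cos(a)]])
for j in range(1,n):
    if s[j,4]>40: P=wray(ce[j],.03,c);print(ce[j].round(),s[j,4],P.round(3),"stand frame",(E@(P[:2]-[.5905,.139])).round(3))
```

```text
[476. 137.] 7111 [0.83  0.145 0.03 ] stand frame [ 0.239 -0.017]
[ 49. 146.] 6515 [0.222 0.085 0.03 ] stand frame [-0.372 -0.019]
[323.  83.] 389 [0.588 0.179 0.03 ] stand frame [0.001 0.04 ]
[  6. 252.] 151 [ 0.07  -0.114  0.03 ] stand frame [-0.542 -0.202]
[191. 258.] 62 [ 0.439 -0.062  0.03 ] stand frame [-0.17  -0.186]
[219. 261.] 175 [ 0.477 -0.062  0.03 ] stand frame [-0.132 -0.189]
[248. 262.] 60 [ 0.517 -0.061  0.03 ] stand frame [-0.092 -0.192]
[291. 266.] 294 [ 0.576 -0.062  0.03 ] stand frame [-0.033 -0.199]
[331. 267.] 80 [ 0.633 -0.062  0.03 ] stand frame [ 0.024 -0.204]
[ 93. 292.] 108 [ 0.266 -0.153  0.03 ] stand frame [-0.351 -0.26 ]
[419. 290.] 138 [ 0.799 -0.109  0.03 ] stand frame [ 0.183 -0.266]
```

View pics/w_end.png

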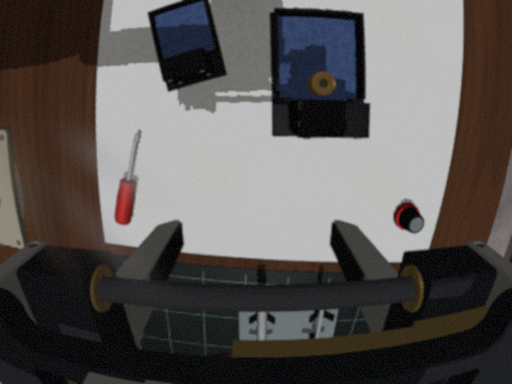

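The bush stands in the tray at (323,83), which is y = +40 mm in the stand's frame. Both drifts lie in their lanes and the arm is clear of everything, so I'll hand in.

```bash
python3 -c "
from plant import robot
print(robot.close_job())"
```

```text
the job is handed in; nothing more can be done
None
```

The blue drift pushed the bush through the large black stand into its tray and is back in its own lane; the red drift was left alone, and the job was handed in at about 17 s (no verdict was returned).

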